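# Hang mixed fired crucibles in the racks that fit them

### The arm

A 6-joint arm with a two-finger parallel gripper is mounted at the origin on a cart in front of the work surface, level with it; the furniture and walls round the work are solid. World frame = base frame: x ahead of the robot, y to its left, z up, the work surface at z = 0. Lengths are in m, angles in rad, forces in N, time in s.
With the tool pointing down it reaches from about 0.325 to 0.9 m from the base axis. Payload 6.1 kg.
Tool frame: the origin (TCP) lies midway between the tips of the shut fingers; the grasp point (between the pads) lies 19 mm behind it; x points along the fingers, y is the direction in which the jaws open and shut, and the axes are right-handed (so a half turn about x gives the same grasp; the last joint's range is limited). The gripper opens to 85 mm and grips with 20 to 120 N. Pads are 22 mm wide; open, the fingers measure 114 mm over their backs; the gripper's body (76 mm by 85 mm) begins 54 mm behind the grasp point. The pads swing forward as they close: fully open they stand 13 mm farther back than shut.
Start: joints at [-1.355, 0.22, 1.526, -0, 1.395, -0.126], TCP at [0.209, -0.589, 0.231] pointing down, gripper open.
Joint ranges: [-2.98, 2.98], [-0.91, 2.08], [0.09, 2.57], [-1.24, 4.39], [0.2, 2.65], [-2.68, 2.68]. Speed limits (rad/s): [2.57, 2.57, 3.01, 3.14, 3.14, 3.14].

### API

Orientations are given as [roll, pitch, yaw] about the fixed x, y, z axes, in that order (R = Rz(yaw) Ry(pitch) Rx(roll)).
In Python, from plant import movep, move_l, set_joints, gripper_to, hold, inverse_kinematics, observe, get_image, get_calibration, Unreachable, job_done gives the robot as it stands. Calls block until the motion is done:
- movep(position, orientation): joint-space move of the TCP to a pose.
- move_l(position, feed=0.15, rotation=None, max_force=None): straight line of the TCP; rotation=None keeps the orientation; feed is the mean speed in m/s. With max_force (N) it stops when the force on the tool has changed by that much, and returns True; else False.
- set_joints(angles): joint-space move.
- gripper_to(opening, f_grip=None): finger opening in m; f_grip is the grip in N (None keeps the last); returns when the fingers have stopped.
- hold(seconds).
- inverse_kinematics(position, orientation): joint angles nearest the present ones, or None.
- observe(): the state.
- get_image(name): name is "side" or "top"; returns (picture, depth): 384x512x3 uint8, red, green, blue; 384x512 float32, m along the optical axis (not along the pixel's ray), 0 where there is no reading.
- get_calibration(name): a dict with "intrinsics" (3x3 intrinsics, pixels), "world_from_camera" (4x4, takes a point from camera to world coordinates). Camera axes: x right, y down, z forward; pixel columns grow to the right and rows downward; lengths in m; the calibration is good to about 2 mm. A picture is of the moment at which its call begins. get_calibration takes no time and is no camera call.
A pose or a line that the arm cannot do raises Unreachable and nothing moves.
- job_done(): hands the job in, once; it reports no verdict.
The state is a dict: "time_s": time; "q": joint angles; "joint_velocities": joint speeds; "joint_torque": joint torques, N m; "eef_pos": TCP position; "tcp_rot": TCP orientation; "ft_force": force on the tool from outside, world axes, zero at the start; "torque": the same for the moment, N m; "opening": finger opening in m.
Only numpy, scipy, OpenCV 4.12 (cv2) and the standard library are available. Lean on these libraries where they do the work, as an engineer would, in place of code of your own. Each camera call takes 0.05 s, during which the arm holds its last target.

### The job

Five fired porcelain crucibles of three sizes stand mixed on the bench. Hang each one upright in the steel rack whose openings fit its size, one to an opening: both small ones in the small rack, both medium ones in the medium rack, the large one in the large rack. Lower them in gently without dropping or tipping any, leave the racks where they stand, and do not disturb the conical flask or the wash bottle.

Things in the scene. Friction and masses are not known exactly. Their poses are not given: they have to be found in the camera images.
- rack_small: stainless rack with small openings: flat top 86 mm (own x) by 184 mm (own y), 50 mm above the bench on two folded ends, open below; two round openings of 31 mm diameter through it, centred at x = 0, y = +44 and -44 mm. Loose, 0.65 kg. Origin: centre of the underside. A small crucible wedges in it by its taper; medium and large ones stand too high.
- rack_medium: stainless rack with medium openings: flat top 86 mm (own x) by 184 mm (own y), 50 mm above the bench on two folded ends, open below; two round openings of 43 mm diameter through it, centred at x = 0, y = +44 and -44 mm. Loose, 0.65 kg. Origin: centre of the underside. A medium crucible wedges in it by its taper; a small one falls through, a large one stands too high.
- rack_large: stainless rack with large openings: flat top 86 mm (own x) by 184 mm (own y), 50 mm above the bench on two folded ends, open below; two round openings of 57 mm diameter through it, centred at x = 0, y = +44 and -44 mm. Loose, 0.65 kg. Origin: centre of the underside. A large crucible wedges in it by its taper; small and medium ones fall through.
- crucible_small_a: one of two identical small white porcelain crucible: open cup tapering evenly to its foot, 38 mm across the rim, 18 mm across the foot, 32 mm high, wall 2.5 mm, top 5 mm of the outside cylindrical. Loose, stands on its foot. Origin: centre of the underside, z up. Hung in its own rack, its underside is 19 mm below the rack's top face and its rim 13 mm above it.
- crucible_small_b: the other small white porcelain crucible: open cup tapering evenly to its foot, 38 mm across the rim, 18 mm across the foot, 32 mm high, wall 2.5 mm, top 5 mm of the outside cylindrical. Loose, stands on its foot. Origin: centre of the underside, z up. Hung in its own rack, its underside is 19 mm below the rack's top face and its rim 13 mm above it.
- crucible_medium_a: one of two identical medium white porcelain crucible: open cup tapering evenly to its foot, 52 mm across the rim, 24 mm across the foot, 42 mm high, wall 2.5 mm, top 5 mm of the outside cylindrical. Loose, stands on its foot. Origin: centre of the underside, z up. Hung in its own rack, its underside is 27 mm below the rack's top face and its rim 15 mm above it.
- crucible_medium_b: the other medium white porcelain crucible: open cup tapering evenly to its foot, 52 mm across the rim, 24 mm across the foot, 42 mm high, wall 2.5 mm, top 5 mm of the outside cylindrical. Loose, stands on its foot. Origin: centre of the underside, z up. Hung in its own rack, its underside is 27 mm below the rack's top face and its rim 15 mm above it.
- crucible_large: the one large white porcelain crucible: open cup tapering evenly to its foot, 68 mm across the rim, 32 mm across the foot, 54 mm high, wall 2.5 mm, top 5 mm of the outside cylindrical. Loose, stands on its foot. Origin: centre of the underside, z up. Hung in its own rack, its underside is 36 mm below the rack's top face and its rim 18 mm above it.
- conical_2: empty glass conical flask, 69 mm across, 120 mm high, standing to the left of the racks; not to be disturbed. Origin at the centre of its underside.
- wash_bottle: white wash bottle with a red cap and spout, 66 x 94 mm, 183 mm high, standing to the right, past the raised lip (40 mm high) of the sink side; not to be disturbed. Origin at the centre of its underside.
There are look-alikes about, which are no part of the job. What is shaped like the crucible_medium_b but black or orange is not meant.

How it is judged:
At the end, for the whole second after the job is handed in: Each crucible hangs in either opening of its own size's rack: centre within 8 mm of the opening's centre along each rack axis, underside within 6 mm of its hanging height (31 mm over the bench for small, 23.5 medium, 14.5 large), leaning under 0.2 rad, at rest, released (x of crucible_small_a in the frame of rack_small between -0.008 and 0.008 m and (y of crucible_small_a in the frame of rack_small between 0.036 and 0.052 m or y of crucible_small_a in the frame of rack_small between -0.052 and -0.036 m) and z of crucible_small_a in the frame of rack_small between 0.025 and 0.037 m and angle between each of crucible_small_a, crucible_small_b, crucible_medium_a, crucible_medium_b, crucible_large's own z axis and vertical below 0.2 rad and linear speed of each of crucible_small_a, crucible_small_b, crucible_medium_a, crucible_medium_b, crucible_large below 0.02 m/s and contact force between the fingers and crucible_small_a below 0.01 N and x of crucible_small_b in the frame of rack_small between -0.008 and 0.008 m and (y of crucible_small_b in the frame of rack_small between 0.036 and 0.052 m or y of crucible_small_b in the frame of rack_small between -0.052 and -0.036 m) and z of crucible_small_b in the frame of rack_small between 0.025 and 0.037 m and contact force between the fingers and crucible_small_b below 0.01 N and x of crucible_medium_a in the frame of rack_medium between -0.008 and 0.008 m and (y of crucible_medium_a in the frame of rack_medium between 0.036 and 0.052 m or y of crucible_medium_a in the frame of rack_medium between -0.052 and -0.036 m) and z of crucible_medium_a in the frame of rack_medium between 0.0175 and 0.0295 m and contact force between the fingers and crucible_medium_a below 0.01 N and x of crucible_medium_b in the frame of rack_medium between -0.008 and 0.008 m and (y of crucible_medium_b in the frame of rack_medium between 0.036 and 0.052 m or y of crucible_medium_b in the frame of rack_medium between -0.052 and -0.036 m) and z of crucible_medium_b in the frame of rack_medium between 0.0175 and 0.0295 m and contact force between the fingers and crucible_medium_b below 0.01 N and x of crucible_large in the frame of rack_large between -0.008 and 0.008 m and (y of crucible_large in the frame of rack_large between 0.036 and 0.052 m or y of crucible_large in the frame of rack_large between -0.052 and -0.036 m) and z of crucible_large in the frame of rack_large between 0.0085 and 0.0205 m and contact force between the fingers and crucible_large below 0.01 N); the robot touches nothing.
It fails at once if a crucible is tipped by more than 0.8 rad (angle between any of crucible_small_a, crucible_small_b, crucible_medium_a, crucible_medium_b, crucible_large's own z axis and vertical above 0.8 rad).
It fails at once if a crucible is dropped or thrown: faster than 0.7 m/s (a fall of 25 mm) while no finger touches it ((linear speed of crucible_small_a above 0.7 m/s and contact force between the fingers and crucible_small_a below 0.01 N) or (linear speed of crucible_small_b above 0.7 m/s and contact force between the fingers and crucible_small_b below 0.01 N) or (linear speed of crucible_medium_a above 0.7 m/s and contact force between the fingers and crucible_medium_a below 0.01 N) or (linear speed of crucible_medium_b above 0.7 m/s and contact force between the fingers and crucible_medium_b below 0.01 N) or (linear speed of crucible_large above 0.7 m/s and contact force between the fingers and crucible_large below 0.01 N)).
It fails at once if a rack is pushed more than 40 mm from where it stood (distance of any of rack_small, rack_medium, rack_large from where it was at the start of the episode above 0.04 m).
It fails at once if the flask or the wash bottle is moved by more than 30 mm or tipped (distance of any of conical_2, wash_bottle from where it was at the start of the episode above 0.03 m or angle between any of conical_2, wash_bottle's own z axis and vertical above 0.5 rad).
It also fails if it takes over 118 s, if anything falls off the work surface, if the arm or the gripper's body presses on something with over 40 N, if the wrist force passes 120 N, or if a joint passes its speed limit or range.

## Working session

There is one attempt and no reset: what is moved stays moved. The work goes in short steps, each a Python script; the robot and the scene stay as the last script left them, time stands still between calls to the robot, and variables do not carry over. Pictures are saved under pics/ and viewed, and the job is handed in when it is done.

```bash
ls; mkdir -p pics; python3 - <<'E'
from plant import *
import cv2,numpy as np
for n in("top","side"):
    p,d=get_image(n);c=get_calibration(n);np.savez("/tmp/%s0.npz"%n,p=p,d=d,K=c["intrinsics"],T=c["world_from_camera"])
    cv2.imwrite("pics/%s0.png"%n,cv2.resize(p[:,:,::-1],(800,600),interpolation=cv2.INTER_CUBIC))
    print(n,np.round(c["intrinsics"],1),np.round(c["world_from_camera"],3))
s=observe();print(s["time_s"],s["eef_pos"],s["tcp_rot"],s["opening"])
E
```

```text
pics
top [[438.6   0.  259.1]
 [  0.  438.6 190.8]
 [  0.    0.    1. ]] [[-0.27  -0.755  0.598 -0.305]
 [-0.963  0.213 -0.166  0.181]
 [-0.002 -0.621 -0.784  1.059]
 [ 0.     0.     0.     1.   ]]
side [[360.8   0.  247.6]
 [  0.  360.8 194.4]
 [  0.    0.    1. ]] [[ 0.925  0.227 -0.305  0.763]
 [ 0.38  -0.57   0.728 -0.721]
 [-0.009 -0.789 -0.614  0.605]
 [ 0.     0.     0.     1.   ]]
0.1 [ 0.2093638  -0.58831145  0.23028312] [-1.69582676  1.56900331  1.78757479] 0.08562415145064554
```

View pics/top0.png

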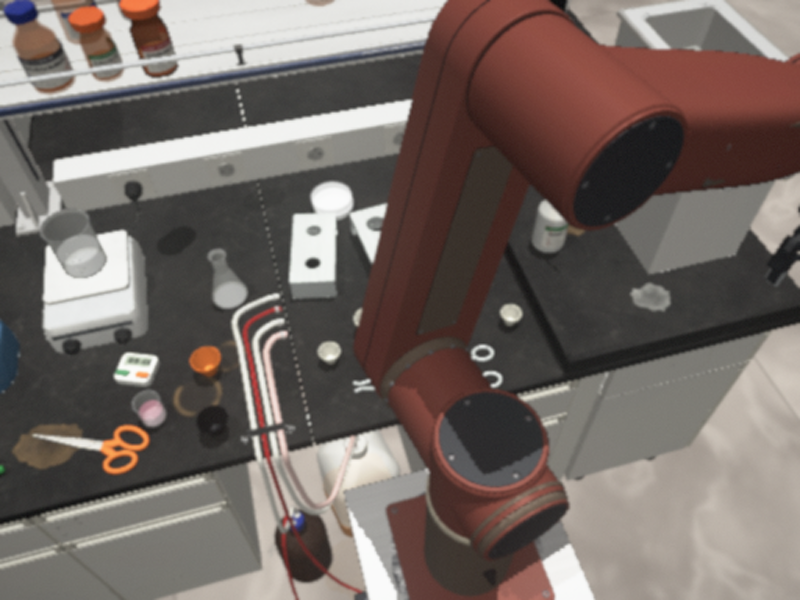

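View pics/side0.png

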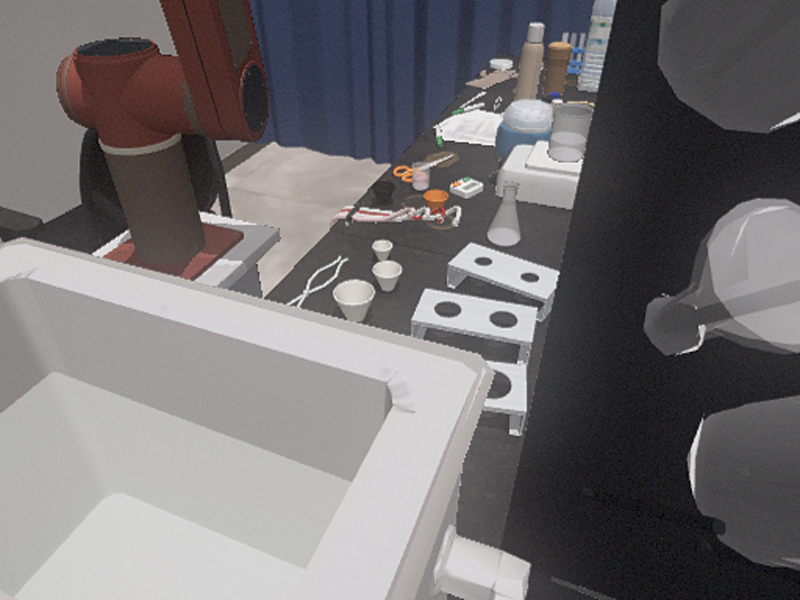

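```bash
python3 - <<'E'
from plant import *
import cv2,numpy as np
set_joints([-1.85,0.0,1.526,0,1.6,-0.126])
for n in("top","side"):
    p,d=get_image(n);c=get_calibration(n);np.savez("/tmp/%s1.npz"%n,p=p,d=d,K=c["intrinsics"],T=c["world_from_camera"])
    cv2.imwrite("pics/%s1.png"%n,cv2.resize(p[:,:,::-1],(800,600),interpolation=cv2.INTER_CUBIC))
s=observe();print(s["time_s"],s["eef_pos"],s["tcp_rot"],s["opening"])
p=np.load("/tmp/top1.npz")["p"]
cv2.imwrite("pics/topcrop1.png",cv2.resize(p[110:260,130:390,::-1],(780,450),interpolation=cv2.INTER_CUBIC))
E
```

```text
1.4083 [-0.07602521 -0.5549054   0.36000874] [ 1.46920232  1.55686127 -1.82357551] 0.08534967957323447
```

View pics/topcrop1.png

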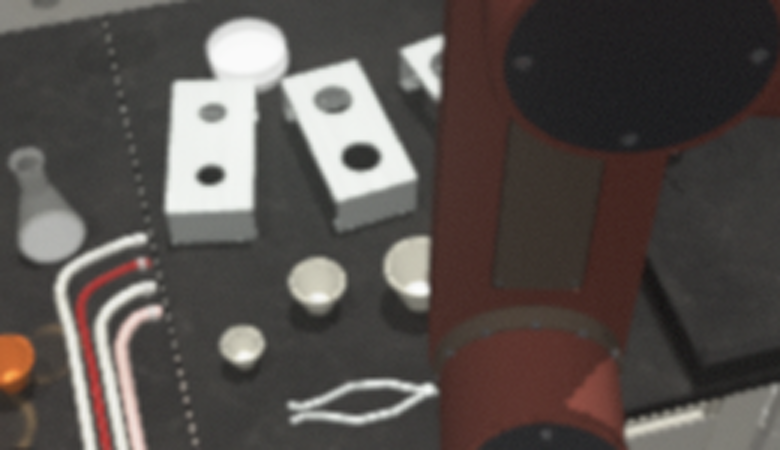

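View pics/side1.png

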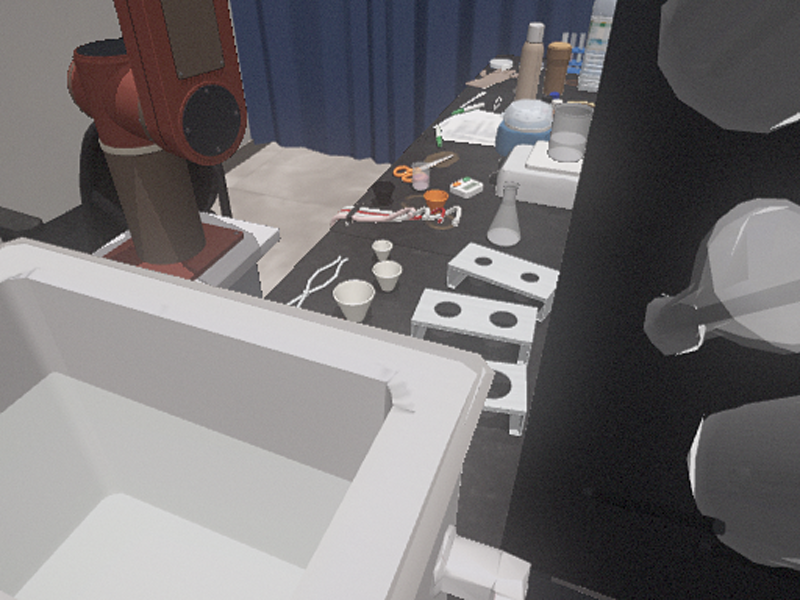

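```bash
python3 - <<'E'
from plant import *
import cv2,numpy as np
set_joints([-2.3,0.35,1.0,0,1.79,-0.126])
for n in("top",):
    p,d=get_image(n);c=get_calibration(n);np.savez("/tmp/%s2.npz"%n,p=p,d=d,K=c["intrinsics"],T=c["world_from_camera"])
    cv2.imwrite("pics/%s2.png"%n,cv2.resize(p[:,:,::-1],(800,600),interpolation=cv2.INTER_CUBIC))
s=observe();print(s["time_s"],s["eef_pos"],s["tcp_rot"],s["opening"])
E
```

```text
2.7083 [-0.39780753 -0.56576391  0.43275301] [ 1.76348774  1.56927731 -1.97896808] 0.08504316635956101
```

View pics/top2.png

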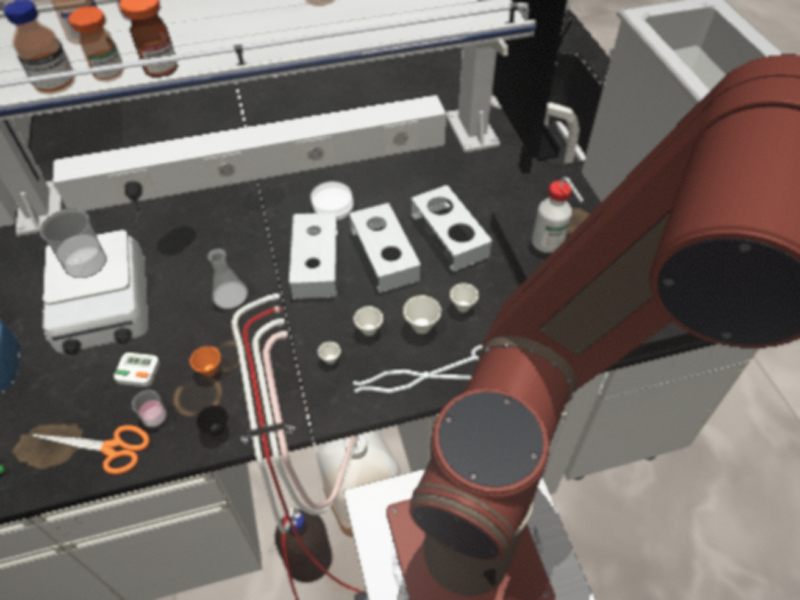

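```bash
cat > seg.py <<'E'
import numpy as np,cv2
from scipy import ndimage
from scipy.optimize import least_squares
def cloud(f):
    a=np.load(f);d=a["d"];K=a["K"];T=a["T"]
    v,u=np.mgrid[:384,:512]
    P=np.stack([(u-K[0,2])*d/K[0,0],(v-K[1,2])*d/K[1,1],d],-1)@T[:3,:3].T+T[:3,3]
    P[d==0]=np.nan
    return a["p"],P,K,T
def circ(xy,r):
    return least_squares(lambda c:np.hypot(*(xy-c).T)-r,xy.mean(0),loss="soft_l1",f_scale=.001)
E
python3 - <<'E'
from seg import *
for f in("/tmp/top2.npz","/tmp/top0.npz","/tmp/side1.npz"):
    p,P,K,T=cloud(f)
    X,Y,Z=P[...,0],P[...,1],P[...,2]
    b=(X>.3)&(X<.8)&(Y<.2)&(Y>-.5)
    tab=b&(abs(Z)<.008); print(f,"bench z",np.nanmedian(Z[tab]))
    white=(p.min(-1)>90)&(p.max(-1).astype(int)-p.min(-1)<45)
    m=b&(Z>.012)&(Z<.2)&white
    L,n=ndimage.label(m)
    for i in range(1,n+1):
        s=L==i
        if s.sum()<40:continue
        q=P[s];vv,uu=np.nonzero(s);zt=np.percentile(q[:,2],97)
        print(i,s.sum(),"px800",int(uu.mean()*1.5625),int(vv.mean()*1.5625),"mean",q.mean(0).round(3),"ext",(q.max(0)-q.min(0)).round(3),"ztop",zt.round(4))
E
```

```text
/tmp/top2.npz bench z 0.0008352826292598037
3 1036 px800 452 224 mean [ 0.628 -0.181  0.046] ext [0.2   0.12  0.046] ztop 0.0548
4 1687 px800 317 243 mean [0.656 0.097 0.045] ext [0.259 0.173 0.045] ztop 0.0545
5 552 px800 551 222 mean [ 0.551 -0.361  0.075] ext [0.065 0.062 0.114] ztop 0.1199
7 1228 px800 385 244 mean [ 0.61  -0.033  0.047] ext [0.192 0.102 0.046] ztop 0.0545
9 198 px800 463 294 mean [ 0.456 -0.148  0.031] ext [0.053 0.051 0.034] ztop 0.0444
12 358 px800 422 310 mean [ 0.435 -0.058  0.038] ext [0.073 0.066 0.047] ztop 0.0561
15 205 px800 368 317 mean [0.452 0.042 0.031] ext [0.056 0.052 0.033] ztop 0.0448
19 119 px800 329 350 mean [0.404 0.127 0.025] ext [0.038 0.037 0.023] ztop 0.0339
/tmp/top0.npz bench z 0.0007444071318378764
1 1693 px800 317 243 mean [0.656 0.097 0.044] ext [0.257 0.173 0.046] ztop 0.0545
2 445 px800 548 226 mean [ 0.551 -0.357  0.065] ext [0.061 0.054 0.104] ztop 0.1101
3 405 px800 367 226 mean [ 0.667 -0.011  0.049] ext [0.153 0.08  0.045] ztop 0.0547
5 110 px800 511 312 mean [ 0.396 -0.222  0.025] ext [0.039 0.036 0.025] ztop 0.035
10 113 px800 329 350 mean [0.404 0.127 0.026] ext [0.037 0.037 0.023] ztop 0.0349
/tmp/side1.npz bench z 0.0007256862095549876
6 108 px800 381 247 mean [0.399 0.126 0.025] ext [0.038 0.042 0.021] ztop 0.0331
7 1356 px800 505 272 mean [0.643 0.097 0.048] ext [0.188 0.126 0.041] ztop 0.0524
8 239 px800 386 272 mean [0.443 0.043 0.032] ext [0.05  0.053 0.032] ztop 0.0431
9 494 px800 353 297 mean [ 0.423 -0.053  0.039] ext [0.067 0.069 0.044] ztop 0.0549
10 1641 px800 475 317 mean [ 0.626 -0.042  0.05 ] ext [0.189 0.103 0.042] ztop 0.0525
11 614 px800 509 390 mean [ 0.711 -0.175  0.049] ext [0.07  0.096 0.041] ztop 0.0523
```

```bash
cat >> seg.py <<'E'
# ortho: col = (y0 - y)/res, row = (x1 - x)/res
def ortho(f,z,x0,x1,y0,y1,res=.001):
    a=np.load(f);K=a["K"];W=np.linalg.inv(a["T"])
    w=int(round((y1-y0)/res));h=int(round((x1-x0)/res))
    A=np.array([[0,-res,x1],[-res,0,y1],[0,0,z],[0,0,1]])  # (col,row,1)->world
    H=K@(W[:3]@A)
    return cv2.warpPerspective(a["p"],H,(w,h),flags=cv2.INTER_CUBIC|cv2.WARP_INVERSE_MAP)
E
python3 - <<'E'
from seg import *
for n,f in(("t","/tmp/top2.npz"),("s","/tmp/side1.npz")):
    im=ortho(f,.05,.5,.78,-.27,.19)[:,:,::-1]
    im=cv2.resize(im,None,fx=1.7,fy=1.7,interpolation=cv2.INTER_CUBIC)
    cv2.imwrite(f"pics/orack_{n}.png",im)
E
```

```text
(no output)
```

View pics/orack_t.png

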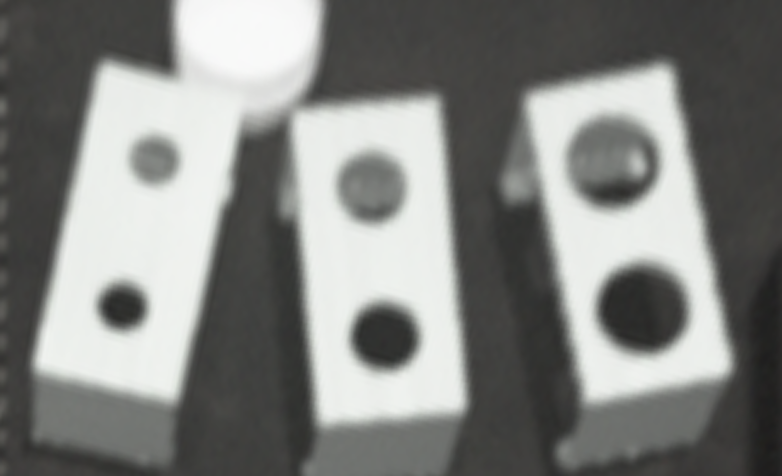

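View pics/orack_s.png

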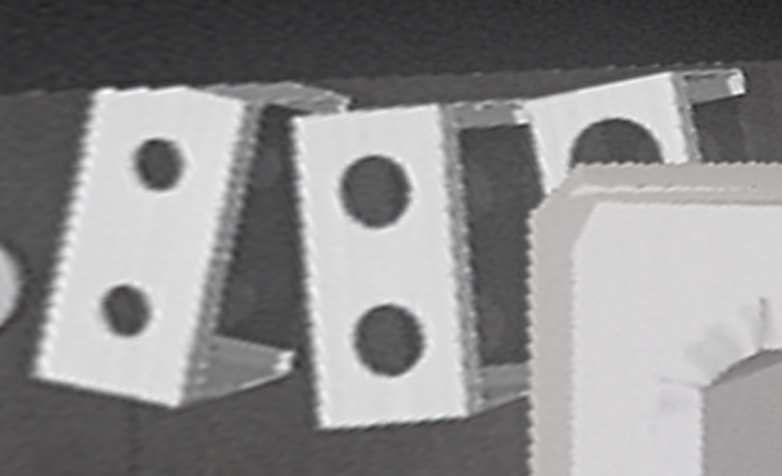

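```bash
python3 - <<'E'
from seg import *
C={"sa":(.404,.127,.032,19,"top2"),"ma":(.452,.042,.042,26,"top2"),"L":(.435,-.058,.054,34,"top2"),"mb":(.456,-.148,.042,26,"top2"),"sb":(.396,-.222,.032,19,"top0")}
rows=[]
for k,(x,y,h,r,f) in C.items():
    row=[]
    for ff in(f,"side1"):
        im=ortho(f"/tmp/{ff}.npz",h,x-.05,x+.05,y-.05,y+.05,.00025)[:,:,::-1].copy()
        g=im.min(-1)
        t,_=cv2.threshold(g,0,255,cv2.THRESH_OTSU)
        m=(g>t).astype(np.float32)
        # best disk position: rim circle edge gradient match
        gx=cv2.GaussianBlur(g,(0,0),3).astype(np.float32)
        R=r*4
        th=np.linspace(0,2*np.pi,180,endpoint=False)
        best=None
        for cy in range(140,261,2):
            for cx in range(140,261,2):
                def s(R):return ndimage.map_coordinates(gx,[cy+R*np.sin(th),cx+R*np.cos(th)],order=1)
                sc=np.clip(s(R-5)-s(R+5),0,50).mean()
                if best is None or sc>best[0]:best=(sc,cx,cy)
        sc,cx,cy=best
        print(k,ff,"score",round(sc,1),"x",round(x+.05-cy*.00025,4),"y",round(y+.05-cx*.00025,4))
        cv2.circle(im,(cx,cy),R,(0,0,255),1)
        row.append(cv2.resize(im,(155,155),interpolation=cv2.INTER_AREA) if 0 else cv2.resize(im,(155,155)))
    rows.append(np.vstack(row))
cv2.imwrite("pics/cruc1.png",np.hstack(rows))
E
```

```text
sa top2 score 35.8 x 0.4 y 0.128
sa side1 score 41.7 x 0.399 y 0.1255
ma top2 score 34.1 x 0.4455 y 0.044
ma side1 score 44.2 x 0.444 y 0.041
L top2 score 33.2 x 0.427 y -0.054
L side1 score 45.7 x 0.4255 y -0.057
mb top2 score 31.9 x 0.4505 y -0.1445
mb side1 score 8.1 x 0.471 y -0.1375
sb top0 score 36.1 x 0.392 y -0.219
sb side1 score 1.2 x 0.388 y -0.229
```

View pics/cruc1.png

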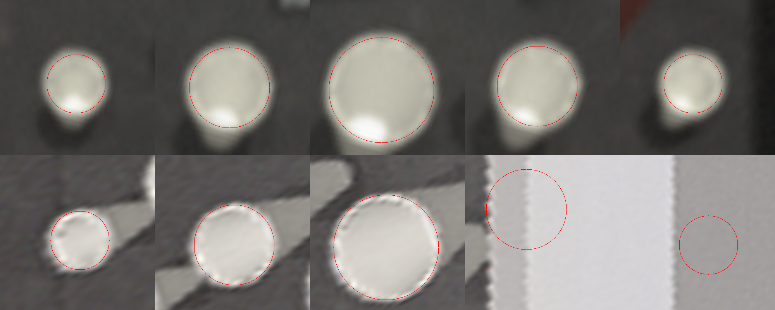

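```bash
cat > rob.py <<'E'
from plant import *
import numpy as np,cv2
HP=np.pi/2
CR={"sa":(.3995,.1268),"ma":(.4448,.0425),"L":(.426,-.0555),"mb":(.4495,-.146),"sb":(.391,-.2205)}
HO={"s_far":(.6847,.0982),"s_near":(.5988,.1171),"m_far":(.6688,-.0297),"m_near":(.5812,-.0379),"l_near":(.5976,-.1888)}
# diameter, height, hang z, tip depth under rim, tip set-back at that opening
SZ={"s":(.038,.032,.031,.009,.0012),"m":(.052,.042,.0235,.010,.0034),"l":(.068,.054,.0145,.012,.0071)}
ZT=.17
ORI=[0,HP,-HP]
def st(tag):
    s=observe();print(tag,"t%.2f"%s["time_s"],"eef",np.round(s["eef_pos"],4),"F",np.round(s["ft_force"],1),"open %.4f"%s["opening"],"q6 %.2f"%s["q"][5]);return s
def ori(xy,z):
    best=None
    for yw in(HP,-HP):
        q=inverse_kinematics([*xy,z],[0,HP,yw])
        if q is not None and(best is None or abs(q[5])<best[0]):best=(abs(q[5]),yw)
    return [0,HP,best[1]]
def pick(c,s,f=25):
    d,h,hz,dep,sb=SZ[s];xy=CR[c];o=ori(xy,ZT)
    zg=h-dep-sb
    gripper_to(min(.085,d+.02))
    movep([*xy,ZT],o)
    move_l([*xy,zg+.012],.2);hit=move_l([*xy,zg],.05,max_force=8)
    st("at %s hit %s"%(c,hit))
    gripper_to(d-.008,f);st("gripped")
    move_l([*xy,zg+.01],.05);move_l([*xy,ZT],.2);st("lifted")
def place(hole,s,dz=.0):
    d,h,hz,dep,sb=SZ[s];xy=HO[hole];zf=hz+h-dep-sb+dz
    movep([*xy,ZT],ori(xy,ZT))
    hold(.2)
    move_l([*xy,zf+.03],.2)
    hit=move_l([*xy,zf+.001],.04,max_force=6);st("down hit %s target %.4f"%(hit,zf+.001))
def release(s):
    d=SZ[s][0];gripper_to(d+.012);st("open")
    p=observe()["eef_pos"];move_l([p[0],p[1],p[2]+.03],.08);move_l([p[0],p[1],ZT],.25)
def pic(name,cam="top",box=None,sc=1.5625):
    p,d=get_image(cam);c=get_calibration(cam);np.savez(f"/tmp/{name}.npz",p=p,d=d,K=c["intrinsics"],T=c["world_from_camera"])
    im=p[:,:,::-1]
    if box:im=im[box[1]:box[3],box[0]:box[2]]
    cv2.imwrite(f"pics/{name}.png",cv2.resize(im,None,fx=sc,fy=sc,interpolation=cv2.INTER_CUBIC))
E
python3 - <<'E'
from rob import *
print([ (k,np.round(inverse_kinematics([*v,.17],ori(v,.17)),2).tolist()) for k,v in {**CR,**HO}.items()])
set_joints([-1.85,0,1.526,0,1.6,0]);set_joints([-.3,0,1.526,0,1.6,0])
st("ready")
d,h,hz,dep,sb=SZ["l"];xy=CR["L"]
movep([*xy,ZT],ori(xy,ZT));move_l([*xy,h-dep-sb],.1,max_force=8);st("at L")
pic("gL","side",(190,130,400,290),3.7)
E
```

```text
[('sa', [0.12, -0.24, 2.1, -0.0, 1.28, 0.12]), ('ma', [-0.08, -0.16, 2.04, -0.0, 1.27, -0.08]), ('L', [-0.31, -0.21, 2.08, -0.0, 1.28, -0.31]), ('mb', [-0.48, -0.1, 1.98, -0.0, 1.26, -0.48]), ('sb', [-0.69, -0.16, 2.03, -0.0, 1.27, -0.69]), ('s_far', [0.03, 0.42, 1.39, -0.0, 1.33, 0.03]), ('s_near', [0.06, 0.23, 1.63, -0.0, 1.28, 0.06]), ('m_far', [-0.16, 0.37, 1.46, -0.0, 1.31, -0.16]), ('m_near', [-0.2, 0.17, 1.7, -0.0, 1.27, -0.2]), ('l_near', [-0.43, 0.27, 1.58, -0.0, 1.29, -0.43])]
ready t6.72 eef [ 0.5531 -0.0896  0.361 ] F [1.1 0.6 0.2] open 0.0853 q6 -0.00
at L t9.14 eef [ 0.4266 -0.0557  0.0355] F [ 0.3  0.2 -0.2] open 0.0855 q6 -0.31
```

View pics/gL.png

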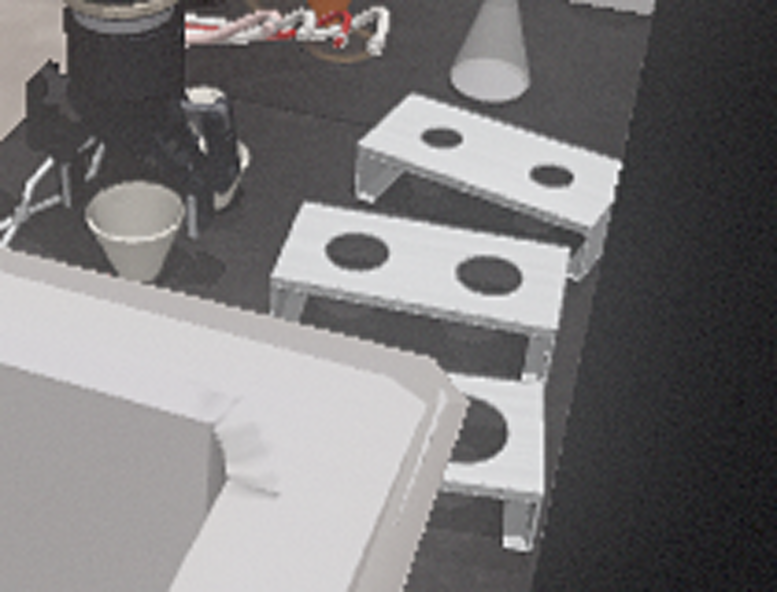

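The picture shows the fingers straddling the large crucible: the fingers are near columns 65 and 192, the rim spans 88–185. I'll grip it.

```bash
python3 - <<'E'
from rob import *
gripper_to(.060,25);s=st("gripped")
p=s["eef_pos"];move_l([p[0],p[1],p[2]+.01],.05);hold(.1)
move_l([p[0],p[1],.17],.2);st("lift")
pic("gL2","side",(190,80,400,240),3.7)
E
```

```text
gripped t9.52 eef [ 0.4265 -0.0557  0.0359] F [-1.7  1.   7.3] open 0.0672 q6 -0.31
lift t10.75 eef [ 0.4256 -0.0554  0.1687] F [-0.3 -0.  -1.4] open 0.0669 q6 -0.31
```

View pics/gL2.png

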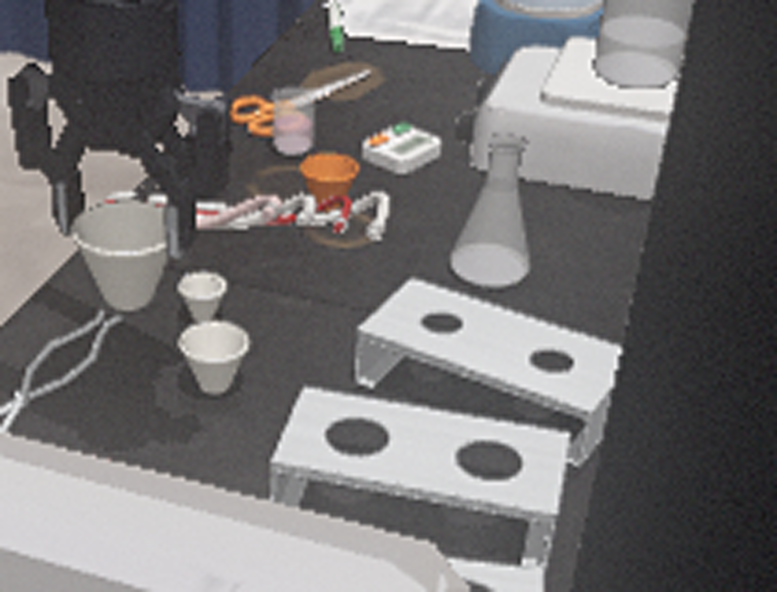

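It is held upright, with the fingertips a few mm under the rim (pixels (70,230) and (175,255)). Next I'll place it.

```bash
python3 - <<'E'
from rob import *
place("l_near","l")
pic("pL","top",(230,90,390,210),4.8)
E
```

```text
down hit True target 0.0504 t13.14 eef [ 0.5974 -0.1894  0.0515] F [ 0.5 -0.8  2.6] open 0.0674 q6 -0.43
```

View pics/pL.png

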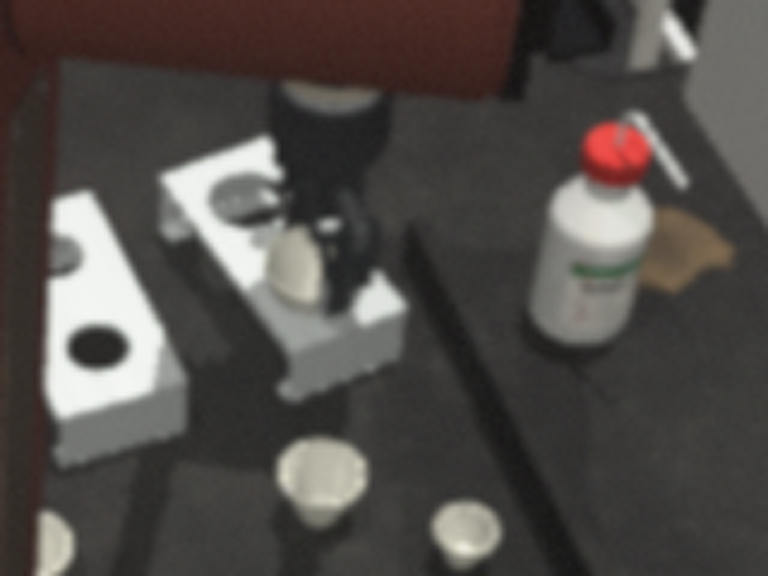

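The cup sits in the near opening of the large rack. Contact came 1 mm above the target height, which matches it being seated, so I'll release and go on to the right-hand medium.

```bash
python3 - <<'E'
from rob import *
release("l")
pick("mb","m")
pic("a1","side",(190,120,400,280),3.7);pic("a1t","top",(200,80,400,220),3.9)
place("m_far","m")
pic("a2","side",(190,120,400,280),3.7)
E
```

```text
open t13.47 eef [ 0.5962 -0.1887  0.0504] F [ 0.  -0.3  0.3] open 0.0798 q6 -0.43
at mb hit False t16.60 eef [ 0.4494 -0.1459  0.0286] F [-0.3  0.6  0.4] open 0.0720 q6 -0.48
gripped t16.93 eef [ 0.4498 -0.1462  0.0292] F [-1.1  0.7  5.5] open 0.0502 q6 -0.48
lifted t18.09 eef [ 0.4487 -0.1456  0.1687] F [-0.1  0.7 -1.5] open 0.0502 q6 -0.48
down hit True target 0.0531 t20.67 eef [ 0.6687 -0.0292  0.0532] F [ 0.  -1.1  4.2] open 0.0499 q6 -0.16
```

View pics/a1t.png

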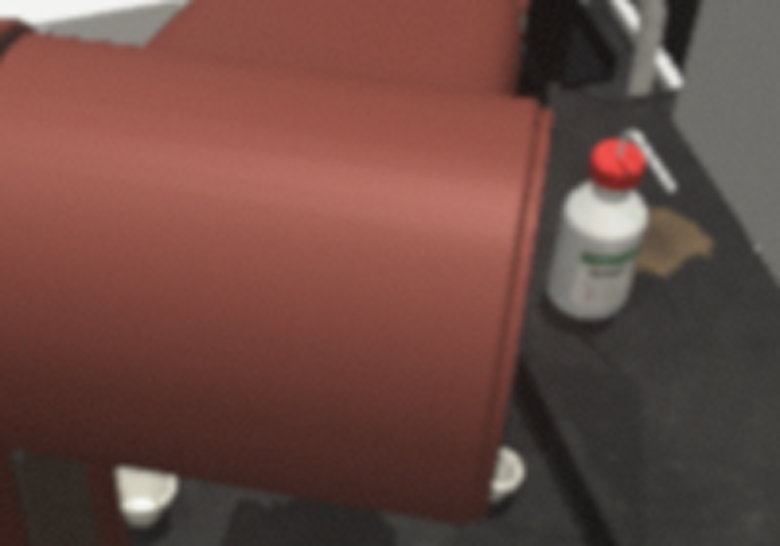

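View pics/a2.png

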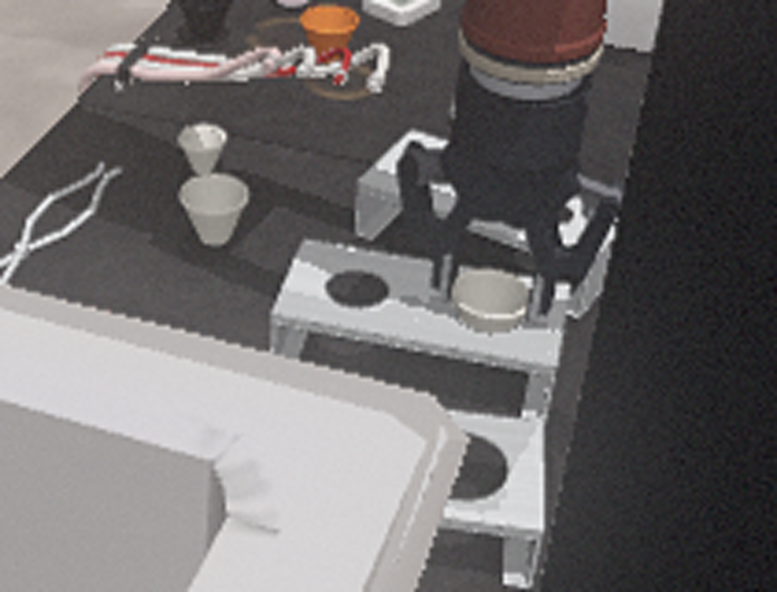

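The medium is seated in the far opening (rim at about (490,300), low over the plate). On to the second medium.

```bash
python3 - <<'E'
from rob import *
release("m")
pick("ma","m")
pic("a3","side",(190,120,400,280),3.7)
place("m_near","m")
pic("a4","side",(190,120,400,280),3.7)
E
```

```text
open t21.01 eef [ 0.6675 -0.029   0.0518] F [ 0.  -1.5 -0.2] open 0.0635 q6 -0.16
at ma hit False t24.40 eef [0.4447 0.0425 0.0286] F [-0.2 -0.3 -0.4] open 0.0720 q6 -0.08
gripped t24.73 eef [0.445  0.0425 0.0292] F [-2.   0.   5.3] open 0.0505 q6 -0.08
lifted t25.89 eef [0.4439 0.0426 0.1687] F [-0.1 -0.2 -1. ] open 0.0501 q6 -0.08
down hit True target 0.0531 t28.12 eef [ 0.5812 -0.0377  0.0532] F [-0.5 -0.5  4.2] open 0.0505 q6 -0.20
```

View pics/a3.png

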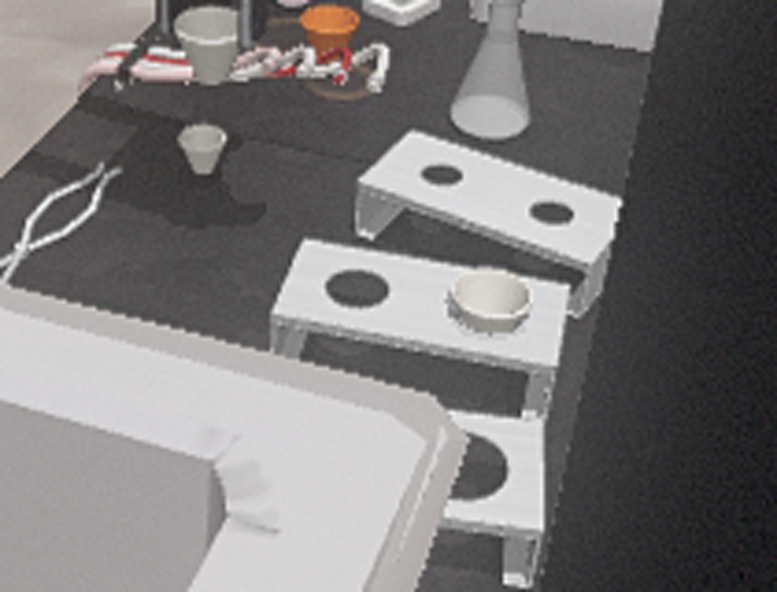

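View pics/a4.png

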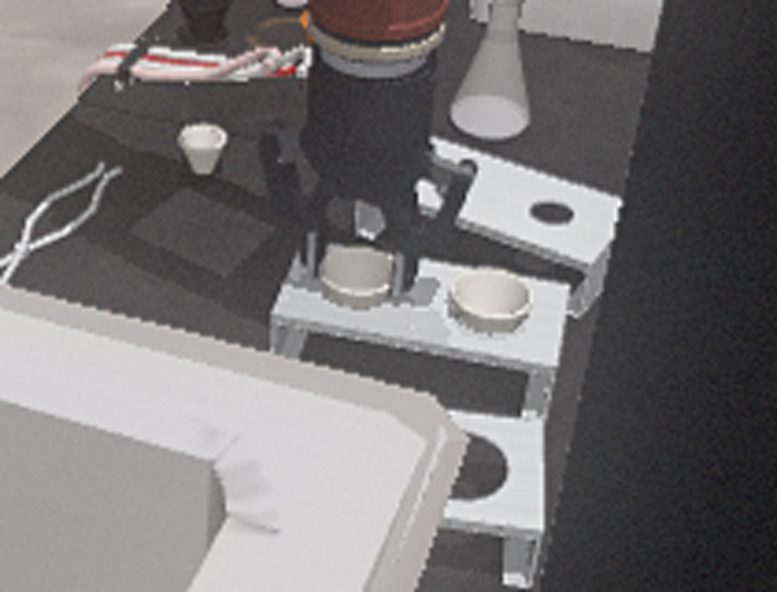

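Both medium cups sit level in their rack (rims at (358,275) and (490,300)), and the small rack hasn't moved. Next are the small ones, far opening first.

```bash
python3 - <<'E'
from rob import *
release("m")
pick("sa","s",20)
place("s_far","s")
pic("a5","side",(190,120,400,280),3.7)
E
```

```text
open t28.46 eef [ 0.5802 -0.0376  0.052 ] F [ 1.1 -0.1  0.3] open 0.0636 q6 -0.20
at sa hit False t31.90 eef [0.3993 0.1268 0.0217] F [-0.1  0.4  0.5] open 0.0581 q6 0.12
gripped t32.23 eef [0.3998 0.1269 0.0223] F [-1.   0.4  4.5] open 0.0369 q6 0.12
lifted t33.42 eef [0.3987 0.1267 0.1687] F [-0.4  0.5 -0. ] open 0.0365 q6 0.12
down hit True target 0.0538 t36.02 eef [0.6847 0.0975 0.0539] F [0.1 0.1 4. ] open 0.0365 q6 0.03
```

View pics/a5.png

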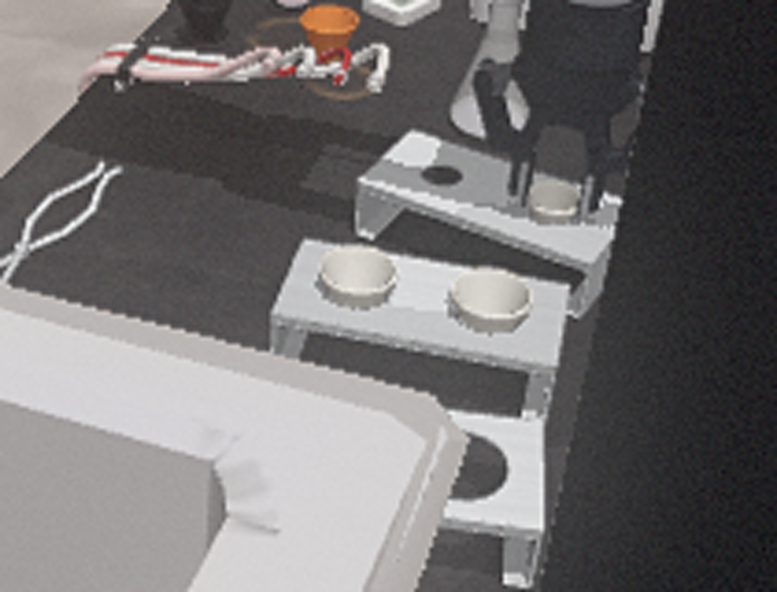

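Seated in the far opening (rim at about (555,200)). Now the last small one.

```bash
python3 - <<'E'
from rob import *
release("s")
pick("sb","s",20)
place("s_near","s")
pic("a6","side",(190,120,400,280),3.7)
E
```

```text
open t36.36 eef [0.6835 0.0976 0.0523] F [ 0.1  0.8 -0.5] open 0.0500 q6 0.03
at sb hit False t40.44 eef [ 0.3909 -0.2204  0.0217] F [-0.3  0.4  0.3] open 0.0580 q6 -0.69
gripped t40.76 eef [ 0.3912 -0.2207  0.0221] F [-0.5 -0.   1.5] open 0.0354 q6 -0.69
lifted t41.95 eef [ 0.3903 -0.2199  0.1687] F [-0.2 -0.5 -1.5] open 0.0358 q6 -0.69
down hit True target 0.0538 t44.96 eef [0.5987 0.117  0.0536] F [-0.1  0.2  3.8] open 0.0356 q6 0.06
```

View pics/a6.png

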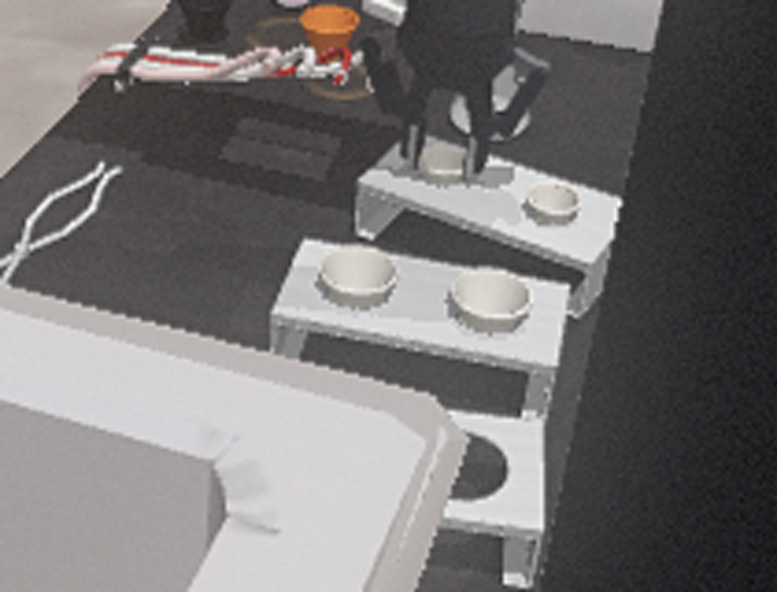

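Seated, so I'll release, withdraw along the known path and check with the arm clear.

```bash
python3 - <<'E'
from rob import *
release("s")
set_joints([-.3,0,1.526,0,1.6,0]);set_joints([-1.85,0,1.526,0,1.6,0]);set_joints([-2.3,0.35,1.0,0,1.79,-0.126])
pic("f1t","top",(130,90,390,260),3);pic("f1s","side",(190,120,400,280),3.7);st("end")
from seg import *
for f in("/tmp/f1t.npz","/tmp/f1s.npz"):
    p,P,K,T=cloud(f)
    for (x,y),n,r in[(HO["s_far"],"s_far",.019),(HO["s_near"],"s_near",.019),(HO["m_far"],"m_far",.026),(HO["m_near"],"m_near",.026),(HO["l_near"],"l_near",.034)]:
        D=np.hypot(P[...,0]-x,P[...,1]-y)
        q=P[(D<r+.004)&(P[...,2]>.05+(.005))]
        if len(q)<10:print(f,n,"none");continue
        zt=np.percentile(q[:,2],95);top=q[q[:,2]>zt-.004]
        c=circ(top[:,:2],r-.001).x
        print(f[5:8],n,len(q),"rim z %.4f"%zt,"off",(c-[x,y]).round(4))
im=ortho("/tmp/f1t.npz",.065,.5,.78,-.27,.19)[:,:,::-1]
cv2.imwrite("pics/orack_f.png",cv2.resize(im,None,fx=1.7,fy=1.7,interpolation=cv2.INTER_CUBIC))
E
```

```text
open t45.30 eef [0.5976 0.117  0.0523] F [-0.3 -0.2  0.2] open 0.0502 q6 0.06
end t51.52 eef [-0.3977 -0.5658  0.4329] F [ 0.3 -0.1  0.1] open 0.0501 q6 -0.13
f1t s_far 67 rim z 0.0661 off [ 0.0001 -0.0009]
f1t s_near 64 rim z 0.0666 off [-0.0009  0.0008]
f1t m_far 104 rim z 0.0692 off [-0.001   0.0015]
f1t m_near 113 rim z 0.0696 off [-0.0001  0.0012]
f1t l_near 183 rim z 0.0722 off [0.0003 0.0001]
f1s s_far 96 rim z 0.0652 off [-0.0013 -0.0027]
f1s s_near 84 rim z 0.0653 off [-0.0015 -0.0025]
f1s m_far 188 rim z 0.0676 off [-0.0014 -0.0018]
f1s m_near 175 rim z 0.0678 off [-0.0009 -0.0015]
/tmp/f1s.npz l_near none
```

View pics/f1t.png

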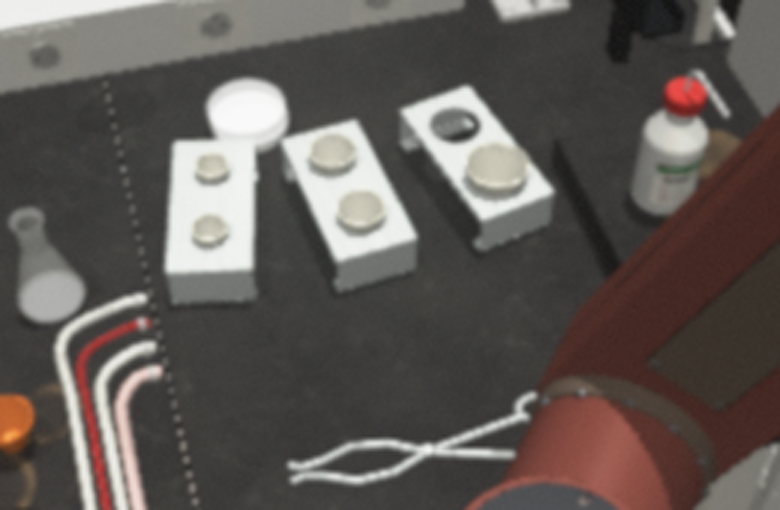

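View pics/f1s.png

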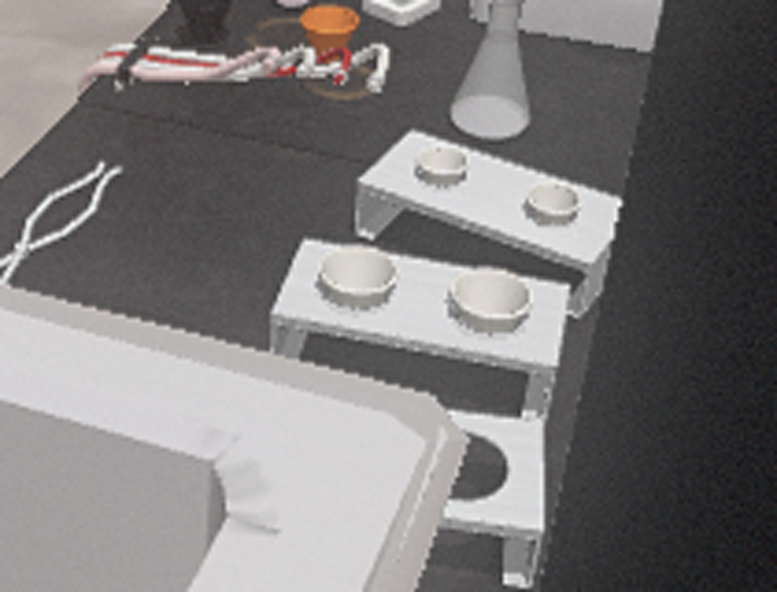

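```bash
python3 - <<'E'
from rob import HO
from seg import *
a=[cv2.resize(ortho(f"/tmp/{f}.npz",z,HO[k][0]-.04,HO[k][0]+.04,HO[k][1]-.04,HO[k][1]+.04,.0003)[:,:,::-1],(190,190)) for f in("f1t","f1s") for k,z in(("s_far",.063),("s_near",.063),("m_far",.0655),("m_near",.0655))]
cv2.imwrite("pics/fo.png",np.vstack([np.hstack(a[:4]),np.hstack(a[4:])]))
for f in("f1t","f1s"):
    p,P,K,T=cloud(f"/tmp/{f}.npz")
    for k,r in(("s_far",.019),("s_near",.019),("m_far",.026),("m_near",.026),("l_near",.034)):
        x,y=HO[k];dx=P[...,0]-x;dy=P[...,1]-y;D=np.hypot(dx,dy);A=np.arctan2(dy,dx)
        z=[]
        for t in np.arange(0,2*np.pi,np.pi/4):
            m=(abs(D-r+.001)<.004)&(np.cos(A-t)>.92)&(P[...,2]>.055)
            z.append(round(1000*np.percentile(P[...,2][m],85),1) if m.sum()>2 else None)
        print(f,k,z)
E
```

```text
f1t s_far [np.float64(64.4), np.float64(65.6), np.float64(65.0), np.float64(66.4), np.float64(63.6), np.float64(64.6), np.float64(62.8), np.float64(64.9)]
f1t s_near [np.float64(61.9), np.float64(63.8), np.float64(64.5), np.float64(64.8), np.float64(66.9), np.float64(65.9), np.float64(67.4), np.float64(65.0)]
f1t m_far [np.float64(65.3), np.float64(65.9), np.float64(64.9), np.float64(68.7), np.float64(65.3), np.float64(67.1), np.float64(69.2), np.float64(65.6)]
f1t m_near [np.float64(64.7), np.float64(66.9), np.float64(66.8), np.float64(69.3), np.float64(69.2), np.float64(68.3), np.float64(67.6), np.float64(65.5)]
f1t l_near [np.float64(68.9), np.float64(71.7), np.float64(73.1), np.float64(72.8), np.float64(71.5), np.float64(70.8), np.float64(68.9), np.float64(69.4)]
f1s s_far [np.float64(64.5), np.float64(64.1), np.float64(64.3), np.float64(64.6), np.float64(64.8), np.float64(62.9), np.float64(62.8), np.float64(64.1)]
f1s s_near [np.float64(64.8), np.float64(64.1), np.float64(62.8), np.float64(63.7), np.float64(63.5), np.float64(63.8), np.float64(64.1), np.float64(64.0)]
f1s m_far [np.float64(67.3), np.float64(67.5), np.float64(65.9), np.float64(65.9), np.float64(67.1), np.float64(67.3), np.float64(66.4), np.float64(66.9)]
f1s m_near [np.float64(67.8), np.float64(66.4), np.float64(65.8), np.float64(66.4), np.float64(66.6), np.float64(66.9), np.float64(66.8), np.float64(66.8)]
f1s l_near [None, None, None, None, None, None, None, None]
```

View pics/fo.png

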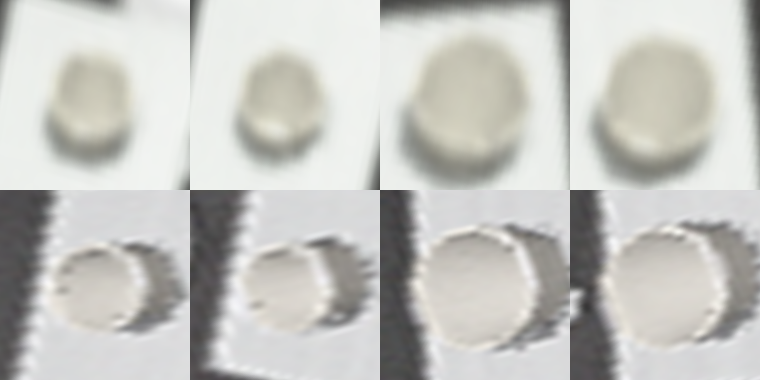

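The rectified views show round, centred, level rims. Rim-height spread is about 2 mm in the side view, and about 4 mm across the large cup in the noisier top view, which is a lean of roughly 0.06 rad. I'll hand it in.

```bash
python3 -c "
from plant import *
job_done();print(observe()['time_s'])"
```

```text
the job is handed in; nothing more can be done
the job is handed in; nothing more can be done
```

I hung all five crucibles in their own racks and handed the job in at about 52 s of the 118 s allowed: the large one in the near opening of its rack, and both mediums and both smalls filling theirs. I gripped each by its rim band, lowered it until it touched, and released it at rest. I then moved the arm clear of the racks.

**Last checks with the arm clear:**
- **Centring:** all cups were within about 3 mm of the opening centres I had measured (8 mm allowed).
- **Height:** rims measured 2–4 mm higher than expected. The bare rack tops had also read 2–5 mm high, so this matches the correct hanging height.
- **Lean:** about 0.06 rad or less on the more reliable readings (0.2 allowed). The top camera's depth readings were noisier: they showed about 5 mm of rim spread on the near small cup, where the side camera showed 2 mm.
- **Racks, flask and wash bottle:** no movement visible in the pictures. I did not measure this.

**Disagreements and gaps:**
- The two cameras differed by a steady 2–3 mm or less, so I averaged them where both could see.
- The sink hid the large crucible in its rack from the side camera, so its final position was checked from the top camera only.

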